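Pack two frits onto the end plug of a glass column

TASK

Take the packing rod out of its stand and, with its foot in the glass column, push the two frits down the tube until both are fully home, the lower one on the white end plug and the upper one on the lower, then lean on the stack firmly for a moment, with about 20 N. The end plug is set at a different height each time, so feel for it, and go gently, the column is glass: never put 35 N or more on the frits or on the column. Then stand the rod upright in its stand again, all the way down, and leave the other lab things where they are.

Things in the scene. Friction and masses are not known exactly. Their poses are not given: they have to be found in the camera images.
- column_rim (a point): Centre of the open mouth of the clear glass column, 105 mm above the bench, z up along the tube. Bore 22 mm, outside 28 mm; fixed grey foot 84 x 84 x 18 mm. Inside at the bottom a white end plug is clamped at an unknown height: its flat top (plug_top, not measured) lies 53 to 75 mm below the rim. Four springy ribs in the bore, from 3 mm below the rim down, leave a way 20 mm wide.
- frit_low_c (a point): Centre of the lower frit, a sintered bronze disc 20 mm in diameter and 10 mm thick, axis upright, gripped by the ribs part-way down the tube, above the end plug. Fully home it lies on the end plug, its centre 5 mm above the plug's top.
- frit_top_c (a point): Centre of the upper frit, the same disc, gripped just below the column's mouth. Fully home it lies on the lower one: its top 20 mm above the end plug, thus 33 to 55 mm below the rim. The ribs hold frits wherever they are: pushing them down takes a steady drag of roughly 5 to 11 N, for one or both; on the end plug it rises by some 25 N per mm.
- rod_grip (a point): Centre of the packing rod's black handle, the place to grip: a round bar 22 mm in diameter and 45 mm long, standing upright. z axis up along the rod. The rod is 130 mm long in all and weighs 0.18 kg; below the handle it is a steel shaft 15 mm in diameter and 85 mm long.
- rod_foot (a point): Centre of the flat foot (lower end) of the packing rod's shaft, 107 mm below the centre of the handle.
- stand_hole0 (a point): Centre of the mouth of the round hole, 20 mm in diameter and 40 mm deep, in the rod's stand: a white block 66 x 66 x 50 mm, fixed to the bench; the mouth is 50 mm above the bench. The rod stands in it with its foot on the hole's bottom, 10 mm above the bench, so its handle's centre is then 117 mm above the bench.
- wash_bottle: Bystander: clear wash bottle with a yellow cap and spout, 74 mm across, 185 mm high; origin under its centre.
- dishes: Bystander: two stacked petri dishes, 90 mm across, 26 mm high; origin under the centre.
- tip_box: Bystander: dark red box of pipette tips, 80 x 115 x 53 mm; origin under its centre.
- jar: Bystander: small amber jar with white cap, 48 mm across, 60 mm high; origin under its centre.
Not all that is in view belongs to the job. Leave any purple or yellow look-alike of the part that bears stand_hole0 alone.

How it is judged:
By the outcome, as a careful person would: the job done as asked, in the order asked, and still so for the second after the job is handed in, with the robot touching nothing.
It also fails if it takes over 56 s, if anything falls off the work surface, if the arm or the gripper's body presses on something with over 40 N, if the wrist force passes 120 N, or if a joint passes its speed limit or range.

ROBOT

A 6-joint arm with a two-finger parallel gripper is mounted at the origin on the work surface. World frame = base frame: x ahead of the robot, y to its left, z up, the work surface at z = 0. Lengths are in mm, angles in rad, forces in N, time in s.
With the tool pointing down it reaches from about 350 to 975 mm from the base axis. Payload 7.1 kg.
Tool frame: the origin (TCP) lies on the mounting face of the last link; the fingertips stand 182 mm ahead of it and the grasp point (between the pads) lies 163 mm ahead of it (ctrl.tcp_to_tips is the distance from the TCP to the fingertips, in mm); z points along the fingers, y is the direction in which the jaws open and shut (so a half turn about z gives the same grasp; the last joint's range is limited). The gripper opens to 88 mm and grips with 3 to 60 N. Pads are 20 mm wide; open, the fingers measure 115 mm over their backs; the gripper's body (75 mm by 178 mm) begins 61 mm behind the grasp point.
Start: joints at [1.107, 0.423, 1.63, -0, 1.089, -0.019], TCP at [268.891, 564.184, 404.675] pointing down, gripper open.
Joint ranges: [-3, 3], [-0.9, 2.11], [0.09, 2.58], [-1.31, 4.45], [0.11, 2.69], [-2.54, 2.54]. Speed limits (rad/s): [2.39, 2.39, 3.01, 3.14, 3.14, 3.14].

INTERFACE

Orientations are given as a rotation vector (axis times angle).
In Python, from workcell import ctrl gives the robot as it stands. The module is installed in compiled form; this text tells all that it offers.
- The arm moves only by the tool send_rows, never from a script. Its argument "commands" is a list of rows, each an object with "translation": the shift along the world's x, y, z normalised to -1 to 1, where 1 is 0.1 m, a list of three; "twist": the turn, a rotation vector about the world's x, y, z normalised to -1 to 1, where 1 is 0.5 rad, a list of three. A call has exactly 10 rows; each row is the pose to reach, as a shift and turn from the pose commanded when the call began; what a row does not reach only later rows make up. A row lasts 1/10 s, in which the tool goes at most 50 mm and 8.59 degrees, less where a joint would pass 70% of its speed; a pose out of reach is approached as far as the arm can. A call with a number of a shift or a turn outside -1 to 1 is refused whole. A call with a gripper value outside its range is refused whole. "grip" is the closure, from -1 (fully open) to 1 (shut), set as the call begins (left out, the last holds). The fingers move at their own pace and stop on an object; the grip force is fixed at half the most. Time passes only in rows, so rows that repeat a pose let the fingers close, or fill a call up. It gives the time, the measured TCP pose, the force and the opening at its end, in the units of the state.
- ctrl.get_obs(): the state, without advancing time (a new reading comes with each control period).
- ctrl.get_image(name): name is "scene" or "top" or "wrist"; returns a dict with "img" (480x640x3 uint8, red, green, blue), "intrinsics" (3x3 intrinsics, pixels), "cam_to_world" (4x4, takes a point from camera to world coordinates). Camera axes: x right, y down, z forward; pixel columns grow to the right and rows downward; lengths in mm; the calibration is good to about 2 mm. A picture is of the moment at which its call begins. There is no depth.
- ctrl.close_job(): hands the job in, once; it reports no verdict.
The state is a dict: "t": time; "qpos": joint angles; "qvel": joint speeds; "joint_torque": joint torques, N m; "ee_pos": TCP position; "orientation": TCP orientation; "ft_force": force on the tool from outside, world axes, zero at the start; "moment": the same for the moment, N m; "width": finger opening in mm.
Only numpy, scipy, OpenCV 4.12 (cv2) and the standard library are available. Lean on these libraries where they do the work, as an engineer would, in place of code of your own. Each camera call takes 0.05 s, during which the arm holds its last target. There are 200 camera calls.

## Working session

There is one attempt and no reset: what is moved stays moved. The work goes in short steps, Python scripts to look and compute and a tool call to move; the robot and the scene stay as the last step left them, time stands still between calls to the robot, and variables do not carry over. Pictures are saved under pics/ and viewed, about 8 in all and at most 12, crops included, and the job is handed in when it is done.

Besides the shell and the picture viewer there is one more tool, called after "Emit:" as name(argument=value, ...) on one line, values as JSON. send_rows: Moves the arm, as the interface text tells. Its arguments: {"type":"object","properties":{"commands":{"type":"array","items":{"type":"object","properties":{"translation":{"type":"array","items":{"type":"number"}},"twist":{"type":"array","items":{"type":"number"}}}}},"grip":{"type":"number"}},"required":["commands"]}

```bash
mkdir -p pics
cat > h.py <<'E'
import numpy as np, cv2, pickle
from workcell import ctrl
def snap(n,tag):
    d=ctrl.get_image(n); pickle.dump(d,open(f'pics/{tag}.pkl','wb')); cv2.imwrite(f'pics/{tag}.png',d['img'][:,:,::-1]); return d
def load(tag): return pickle.load(open(f'pics/{tag}.pkl','rb'))
def px2w(d,u,v,z):
    K=np.array(d['intrinsics']);T=np.array(d['cam_to_world'])
    r=T[:3,:3]@np.linalg.solve(K,[u,v,1]);o=T[:3,3]; return o+r*(z-o[2])/r[2]
def w2px(d,p):
    K=np.array(d['intrinsics']);T=np.array(d['cam_to_world'])
    c=K@(T[:3,:3].T@(np.array(p)-T[:3,3])); return c[:2]/c[2]
def crop(d,u,v,w,h,s,tag):
    i=d['img'][max(0,v-h):v+h,max(0,u-w):u+w,::-1]; cv2.imwrite(f'pics/{tag}.png',cv2.resize(i,None,fx=s,fy=s,interpolation=cv2.INTER_CUBIC)); print(max(0,u-w),max(0,v-h))
E
python3 - <<'E'
from h import *
for n in('top','scene'):
    d=snap(n,n); print(n,np.round(d['cam_to_world'],2).tolist(),np.array(d['intrinsics'])[0,0])
print(ctrl.get_obs())
E
```

```text
top [[-0.01, -0.99, 0.17, 340.06], [-1.0, 0.01, 0.03, -5.82], [-0.03, -0.17, -0.99, 1305.33], [0.0, 0.0, 0.0, 1.0]] 455.51175769934144
scene [[-0.13, 0.65, -0.75, 1511.0], [0.99, 0.1, -0.08, 104.92], [0.02, -0.76, -0.65, 950.55], [0.0, 0.0, 0.0, 1.0]] 591.2375465305802
{'t': 0.1, 'qpos': array([ 1.10692700e+00,  4.23760698e-01,  1.63061827e+00,  3.69834704e-06,
        1.08859118e+00, -1.90327208e-02]), 'qvel': array([-0.00098592, -0.00166816, -0.00567924,  0.00117994,  0.00059105,
        0.00036152]), 'joint_torque': array([ 4.77979938e-05, -5.45614743e+01, -2.74320942e+01,  6.44714548e-02,
        1.89144997e-02, -1.00570790e-05]), 'ee_pos': array([268.82445785, 563.94937918, 403.97973651]), 'orientation': array([-6.92929898e-01, -3.06387969e+00,  2.09954839e-03]), 'ft_force': array([ 0.27544367, -0.6580052 ,  0.714945  ]), 'moment': array([ 0.0244345 , -0.03093975, -0.0123775 ]), 'width': 88.03991762860274}
```

View pics/top.png

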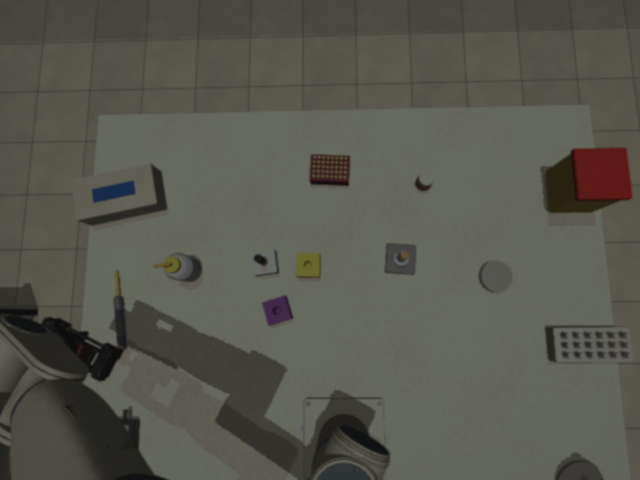

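View pics/scene.png

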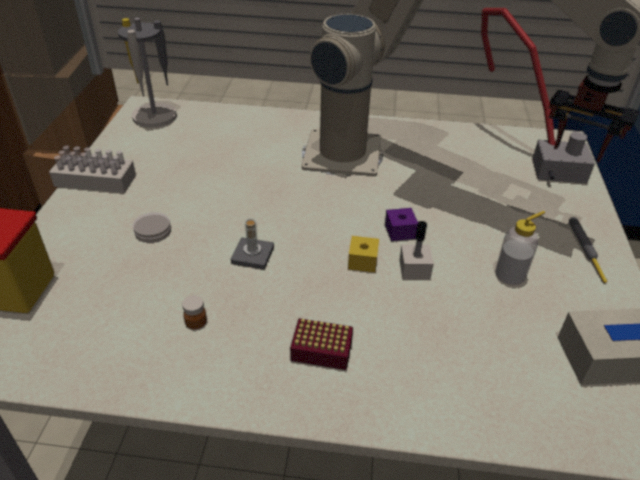

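Top view: the white stand with the black-handled rod is at (265,262) and the column at (400,258). The look-alike stands are yellow (308,265) and purple (277,310), both empty. I choose the white one and check it in one close crop.

Run:
```python
from h import *
d=load('top');s=load('scene')
def c(d,u,v,w,h,k): return cv2.resize(d['img'][v-h:v+h,u-w:u+w,::-1],None,fx=k,fy=k,interpolation=cv2.INTER_CUBIC)
a=np.hstack([c(d,265,262,25,25,8),c(d,400,258,25,25,8)])
b=np.hstack([c(s,417,250,40,40,5)[:200*2],c(s,252,242,40,40,5)])
im=np.vstack([a,b]); im=im[:,:800]
im=cv2.convertScaleAbs(im,alpha=1.4); print(im.shape)
cv2.imwrite('pics/c1.png',im)
```

```text
(800, 800, 3)
```

View pics/c1.png

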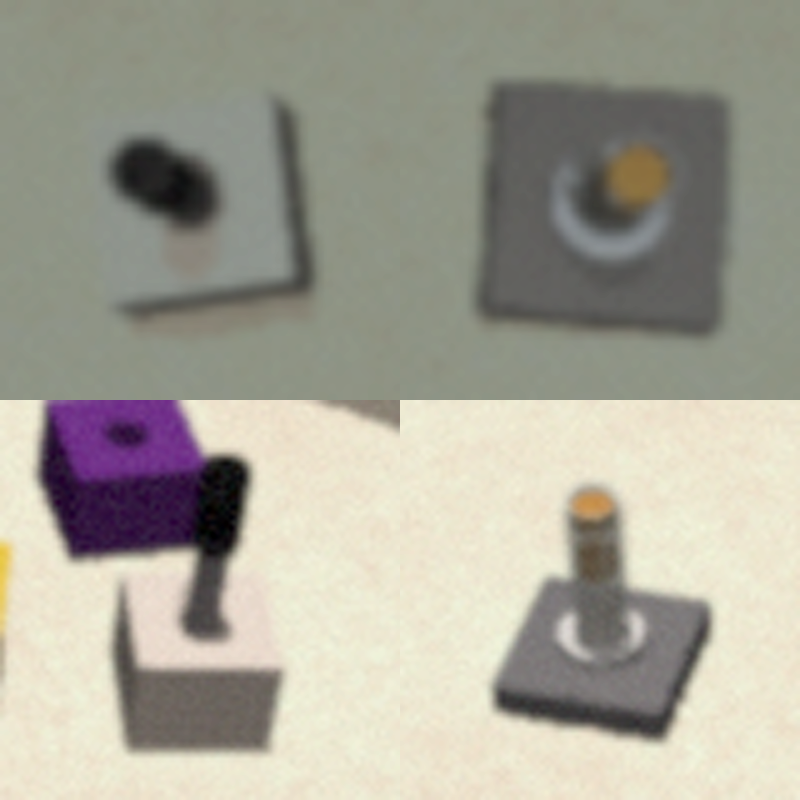

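Run:
```python
from h import *
d=load('top');s=load('scene')
r=lambda x:np.round(x,1)
print('rod top',r(px2w(d,258.1,258.5,139.5)),r(px2w(s,422,222.5,139.5)))
print('stand',r(px2w(d,264.4,262.25,50)), [r(px2w(d,240+a/8,237+b/8,50)) for a,b in((95,130),(270,95),(297,280),(118,305))])
q=[px2w(s,377+a/5,210+b/5,50) for a,b in((122,180),(262,180),(282,268),(137,268))]
print('stand scene',r(np.mean(q,0)),[r(x) for x in q])
print('stand base of shaft scene',r(px2w(s,377+207/5,210+222/5,50)))
print('frit',r(px2w(d,404.75,255.1,103)),r(px2w(s,250.6,223,103)))
q=[px2w(d,375+a/8,233+b/8,18) for a,b in((92,82),(328,98),(320,328),(82,315))]
print('foot top',r(np.mean(q,0)),[r(x) for x in q])
for n,u,v in(('jar',424,185),('tips',330,165),('bottle',177,265),('dish',495,276)): print(n,r(px2w(d,u,v,40)))
```

```text
rod top [475.8 213.3 139.5] [475.1 215.5 139.5]
stand [475.5 212.3  50. ] [array([501.1, 247.9,  50. ]), array([512.7, 186.7,  50. ]), array([448. , 176.5,  50. ]), array([440. , 238.6,  50. ])]
stand scene [481.2 216.2  50. ] [array([456.2, 179.7,  50. ]), array([446.5, 244.5,  50. ]), array([506.2, 252.7,  50. ]), array([515.9, 187.8,  50. ])]
stand base of shaft scene [479.9 219.1  50. ]
frit [ 484.6 -169.5  103. ] [ 489.6 -167.2  103. ]
foot top [ 484.9 -169.2   18. ] [array([ 529.4, -130.5,   18. ]), array([ 522.6, -213.8,   18. ]), array([ 441.1, -207.8,   18. ]), array([ 446.5, -124.6,   18. ])]
jar [ 692.6 -239.7   40. ]
tips [756.8  27.9  40. ]
bottle [471.6 461.4  40. ]
dish [ 431.6 -422.5   40. ]
```

Emit:
send_rows(commands=[{"translation":[0.05,-0.1,0]},{"translation":[0.1,-0.2,0]},{"translation":[0.2,-0.3,0]},{"translation":[0.25,-0.4,0]},{"translation":[0.3,-0.5,0]},{"translation":[0.35,-0.6,0]},{"translation":[0.4,-0.7,0]},{"translation":[0.45,-0.8,0]},{"translation":[0.5,-0.9,0]},{"translation":[0.55,-1,0]}], grip=-1)

```text
validation failed for argument at $.co...
```

Emit:
send_rows(commands=[{"translation":[0.05,-0.1,0]},{"translation":[0.1,-0.2,0]},{"translation":[0.2,-0.3,0]},{"translation":[0.25,-0.4,0]},{"translation":[0.3,-0.5,0]},{"translation":[0.35,-0.6,0]},{"translation":[0.4,-0.7,0]},{"translation":[0.45,-0.8,0]},{"translation":[0.5,-0.9,0]},{"translation":[0.55,-1,0]}])

```text
validation failed for argument at $.co...
```

Emit:
send_rows(commands=[{"translation":[0.05,-0.1,0]},{"translation":[0.1,-0.2,0]},{"translation":[0.2,-0.3,0]},{"translation":[0.25,-0.4,0]},{"translation":[0.3,-0.5,0]},{"translation":[0.35,-0.6,0]},{"translation":[0.4,-0.7,0]},{"translation":[0.45,-0.8,0]},{"translation":[0.5,-0.9,0]},{"translation":[0.5,-1,0]}])

```text
validation failed for argument at $.co...
```

Run:
```python
from h import *
d=snap('wrist','w1'); o=ctrl.get_obs(); print(o['t'],o['ee_pos'],o['qpos'],o['orientation'],o['ft_force'])
print(np.round(d['cam_to_world'],2).tolist(),np.array(d['intrinsics'])[0,0])
print(w2px(d,[476,214,139.5]),w2px(d,[476,214,50]))
```

```text
0.15 [268.80906193 564.03076731 404.10395773] [ 1.10701521e+00  4.23678234e-01  1.63043334e+00 -3.98188375e-05
  1.08861837e+00 -1.90094053e-02] [-6.92820518e-01 -3.06400197e+00  1.74775659e-03] [-0.49299334  0.96257777  0.38226533]
[[0.43, 0.88, 0.22, 211.64], [0.9, -0.42, -0.11, 592.85], [-0.0, 0.24, -0.97, 383.98], [0.0, 0.0, 0.0, 1.0]] 367.914578753647
[ 77.39475648 606.62502142] [129.15982619 512.68054483]
```

View pics/w1.png

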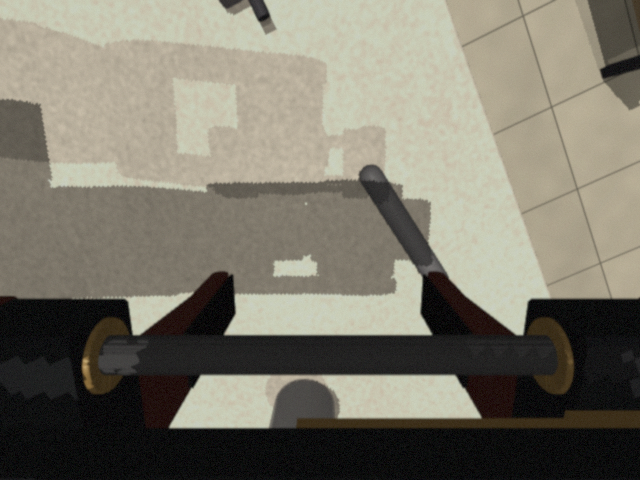

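Emit:
send_rows(commands=[{"translation":[0.05,-0.1,0],"twist":[0,0,0]},{"translation":[0.1,-0.2,0],"twist":[0,0,0]},{"translation":[0.2,-0.3,0],"twist":[0,0,0]},{"translation":[0.25,-0.4,0],"twist":[0,0,0]},{"translation":[0.3,-0.5,0],"twist":[0,0,0]},{"translation":[0.35,-0.6,0],"twist":[0,0,0]},{"translation":[0.4,-0.7,0],"twist":[0,0,0]},{"translation":[0.45,-0.8,0],"twist":[0,0,0]},{"translation":[0.5,-0.9,0],"twist":[0,0,0]},{"translation":[0.55,-1,0],"twist":[0,0,0]}], grip=-1)

```text
t: 1.15
ee_pos: [324.3, 463.4, 404.7]
orientation: [0.693, 3.064, 0.0]
ft_force: [0.5, -0.4, 0.8]
width: 87.9
```

Emit:
send_rows(commands=[{"translation":[0.05,-0.1,0],"twist":[0,0,0]},{"translation":[0.1,-0.2,0],"twist":[0,0,0]},{"translation":[0.2,-0.3,0],"twist":[0,0,0]},{"translation":[0.25,-0.4,0],"twist":[0,0,0]},{"translation":[0.3,-0.5,0],"twist":[0,0,0]},{"translation":[0.35,-0.6,0],"twist":[0,0,0]},{"translation":[0.4,-0.7,0],"twist":[0,0,0]},{"translation":[0.45,-0.8,0],"twist":[0,0,0]},{"translation":[0.5,-0.9,0],"twist":[0,0,0]},{"translation":[0.55,-1,0],"twist":[0,0,0]}])

```text
t: 2.15
ee_pos: [379.3, 363.4, 404.7]
orientation: [0.693, 3.064, 0.0]
ft_force: [0.1, 0.1, -0.2]
width: 87.9
```

Emit:
send_rows(commands=[{"translation":[0.05,-0.1,0],"twist":[0,0,0]},{"translation":[0.1,-0.2,0],"twist":[0,0,0]},{"translation":[0.2,-0.3,0],"twist":[0,0,0]},{"translation":[0.25,-0.4,0],"twist":[0,0,0]},{"translation":[0.3,-0.5,0],"twist":[0,0,0]},{"translation":[0.35,-0.6,0],"twist":[0,0,0]},{"translation":[0.4,-0.7,0],"twist":[0,0,0]},{"translation":[0.45,-0.8,0],"twist":[0,0,0]},{"translation":[0.5,-0.9,0],"twist":[0,0,0]},{"translation":[0.55,-1,0],"twist":[0,0,0]}])

```text
t: 3.15
ee_pos: [434.3, 263.4, 404.7]
orientation: [0.693, 3.064, 0.0]
ft_force: [-0.0, -0.6, -0.0]
width: 87.8
```

Emit:
send_rows(commands=[{"translation":[0.05,-0.1,0],"twist":[0,0,0]},{"translation":[0.1,-0.2,0],"twist":[0,0,0]},{"translation":[0.2,-0.3,0],"twist":[0,0,0]},{"translation":[0.3,-0.4,0],"twist":[0,0,0]},{"translation":[0.4,-0.5,0],"twist":[0,0,0]},{"translation":[0.42,-0.5,0],"twist":[0,0,0]},{"translation":[0.42,-0.5,0],"twist":[0,0,0]},{"translation":[0.42,-0.5,0],"twist":[0,0,0]},{"translation":[0.42,-0.5,0],"twist":[0,0,0]},{"translation":[0.42,-0.5,0],"twist":[0,0,0]}])

```text
t: 4.15
ee_pos: [475.6, 214.5, 404.7]
orientation: [-0.692, -3.064, 0.0]
ft_force: [0.8, -0.3, 0.1]
width: 87.8
```

Run:
```python
from h import *
d=snap('wrist','w2'); o=ctrl.get_obs(); print(o['t'],o['ee_pos'],o['qpos'],o['orientation'],o['ft_force'])
print(np.round(d['cam_to_world'],3).tolist())
print(w2px(d,[476,214,139.5]),w2px(d,[476,214,50]))
```

```text
4.2 [475.63971133 214.50278854 404.70845637] [ 4.00856749e-01  2.72001991e-01  1.85666115e+00  3.85805541e-06
  1.01295698e+00 -7.25830515e-01] [-6.91883854e-01 -3.06443289e+00  2.09968423e-05] [-0.30146774 -0.00550056 -0.1323045 ]
[[0.43, 0.876, 0.217, 418.445], [0.903, -0.418, -0.104, 243.371], [-0.001, 0.24, -0.971, 384.671], [0.0, 0.0, 0.0, 1.0]]
[325.35292661 247.71477703] [326.00075426 223.06662126]
```

View pics/w2.png

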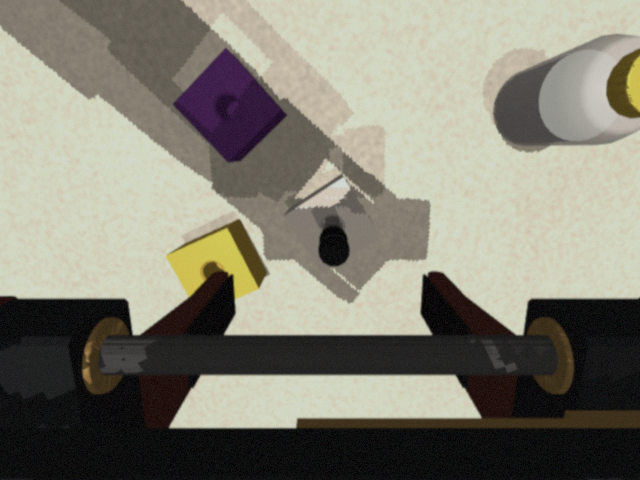

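Run:
```python
from h import *
d=load('w2')
i=cv2.convertScaleAbs(d['img'][160:310,260:420,::-1],alpha=2.5,beta=20)
cv2.imwrite('pics/c2.png',cv2.resize(i,None,fx=4,fy=4,interpolation=cv2.INTER_CUBIC))
```

```text
(no output)
```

View pics/c2.png

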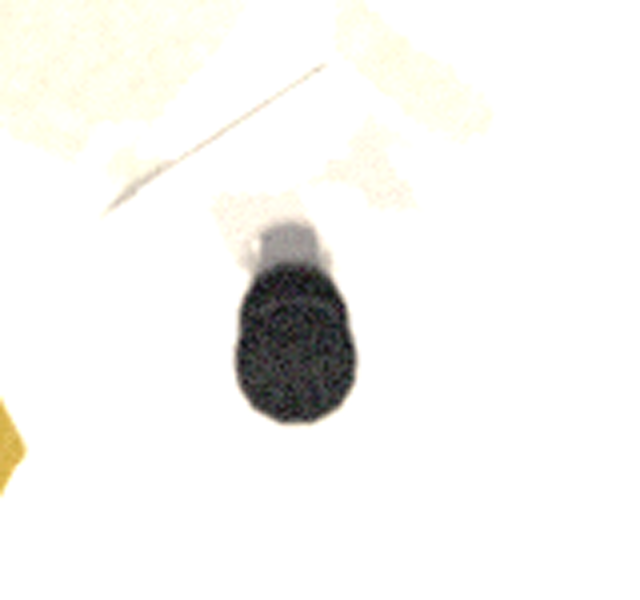

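Run:
```python
from h import *
d=load('w2')
for u,v,z in((334,250.2,139.5),(333.2,239,94.5),(332.2,223.2,50)):
    print(px2w(d,u,v,z))
```

```text
[480.16758325 218.62173693 139.5       ]
[482.71164921 217.50638947  94.5       ]
[478.58141856 219.12355008  50.        ]
```

Emit:
send_rows(commands=[{"translation":[0.02,0.02,-0.05],"twist":[0,0,0]},{"translation":[0.043,0.042,-0.15],"twist":[0,0,0]},{"translation":[0.043,0.042,-0.25],"twist":[0,0,0]},{"translation":[0.043,0.042,-0.35],"twist":[0,0,0]},{"translation":[0.043,0.042,-0.45],"twist":[0,0,0]},{"translation":[0.043,0.042,-0.55],"twist":[0,0,0]},{"translation":[0.043,0.042,-0.65],"twist":[0,0,0]},{"translation":[0.043,0.042,-0.75],"twist":[0,0,0]},{"translation":[0.043,0.042,-0.85],"twist":[0,0,0]},{"translation":[0.043,0.042,-0.95],"twist":[0,0,0]}])

```text
t: 5.2
ee_pos: [480.2, 218.4, 308.9]
orientation: [0.693, 3.064, 0.0]
ft_force: [-0.8, -1.3, -0.7]
width: 87.9
```

Emit:
send_rows(commands=[{"translation":[0,0,-0.1],"twist":[0,0,0]},{"translation":[0,0,-0.2],"twist":[0,0,0]},{"translation":[0,0,-0.3],"twist":[0,0,0]},{"translation":[0,0,-0.3],"twist":[0,0,0]},{"translation":[0,0,-0.3],"twist":[0,0,0]},{"translation":[0,0,-0.3],"twist":[0,0,0]},{"translation":[0,0,-0.3],"twist":[0,0,0]},{"translation":[0,0,-0.3],"twist":[0,0,0]},{"translation":[0,0,-0.3],"twist":[0,0,0]},{"translation":[0,0,-0.3],"twist":[0,0,0]}])

```text
t: 6.2
ee_pos: [480.2, 218.4, 279.8]
orientation: [0.693, 3.064, 0.0]
ft_force: [-0.9, -0.0, -0.3]
width: 87.7
```

Emit:
send_rows(commands=[{"translation":[0,0,0],"twist":[0,0,0]},{"translation":[0,0,0],"twist":[0,0,0]},{"translation":[0,0,0],"twist":[0,0,0]},{"translation":[0,0,0],"twist":[0,0,0]},{"translation":[0,0,0],"twist":[0,0,0]},{"translation":[0,0,0],"twist":[0,0,0]},{"translation":[0,0,0],"twist":[0,0,0]},{"translation":[0,0,0],"twist":[0,0,0]},{"translation":[0,0,0],"twist":[0,0,0]},{"translation":[0,0,0],"twist":[0,0,0]}], grip=1)

```text
t: 7.2
ee_pos: [480.2, 218.4, 279.7]
orientation: [0.693, 3.064, 0.0]
ft_force: [0.4, 0.3, -1.1]
width: 21.5
```

Emit:
send_rows(commands=[{"translation":[0,0,0.05],"twist":[0,0,0]},{"translation":[0,0,0.15],"twist":[0,0,0]},{"translation":[0,0,0.25],"twist":[0,0,0]},{"translation":[0,0,0.35],"twist":[0,0,0]},{"translation":[0,0,0.45],"twist":[0,0,0]},{"translation":[0,0,0.55],"twist":[0,0,0]},{"translation":[0,0,0.65],"twist":[0,0,0]},{"translation":[0,0,0.75],"twist":[0,0,0]},{"translation":[0,0,0.88],"twist":[0,0,0]},{"translation":[0,0,1],"twist":[0,0,0]}])

```text
t: 8.2
ee_pos: [480.2, 218.4, 380.8]
orientation: [0.693, 3.064, 0.0]
ft_force: [0.0, 0.2, -2.6]
width: 21.6
```

Emit:
send_rows(commands=[{"translation":[0,-0.1,0.1],"twist":[0,0,0]},{"translation":[0,-0.2,0.2],"twist":[0,0,0]},{"translation":[0,-0.3,0.3],"twist":[0,0,0]},{"translation":[0,-0.4,0.35],"twist":[0,0,0]},{"translation":[0,-0.5,0.35],"twist":[0,0,0]},{"translation":[0,-0.6,0.35],"twist":[0,0,0]},{"translation":[0,-0.7,0.35],"twist":[0,0,0]},{"translation":[0,-0.8,0.35],"twist":[0,0,0]},{"translation":[0,-0.9,0.35],"twist":[0,0,0]},{"translation":[0,-1,0.35],"twist":[0,0,0]}])

```text
t: 9.2
ee_pos: [480.2, 117.6, 414.5]
orientation: [-0.693, -3.064, 0.0]
ft_force: [-0.3, -0.1, -1.6]
width: 21.7
```

Emit:
send_rows(commands=[{"translation":[0,-0.1,0],"twist":[0,0,0]},{"translation":[0,-0.2,0],"twist":[0,0,0]},{"translation":[0,-0.3,0],"twist":[0,0,0]},{"translation":[0,-0.4,0],"twist":[0,0,0]},{"translation":[0,-0.5,0],"twist":[0,0,0]},{"translation":[0,-0.6,0],"twist":[0,0,0]},{"translation":[0,-0.7,0],"twist":[0,0,0]},{"translation":[0,-0.8,0],"twist":[0,0,0]},{"translation":[0,-0.9,0],"twist":[0,0,0]},{"translation":[0,-1,0],"twist":[0,0,0]}])

```text
t: 10.2
ee_pos: [480.2, 17.6, 414.7]
orientation: [0.693, 3.064, -0.0]
ft_force: [0.2, -0.0, -1.2]
width: 21.5
```

Emit:
send_rows(commands=[{"translation":[0,-0.1,0],"twist":[0,0,0]},{"translation":[0,-0.2,0],"twist":[0,0,0]},{"translation":[0,-0.3,0],"twist":[0,0,0]},{"translation":[0,-0.4,0],"twist":[0,0,0]},{"translation":[0,-0.5,0],"twist":[0,0,0]},{"translation":[0,-0.6,0],"twist":[0,0,0]},{"translation":[0,-0.7,0],"twist":[0,0,0]},{"translation":[0,-0.8,0],"twist":[0,0,0]},{"translation":[0,-0.9,0],"twist":[0,0,0]},{"translation":[0,-1,0],"twist":[0,0,0]}])

```text
t: 11.2
ee_pos: [480.2, -82.4, 414.7]
orientation: [-0.693, -3.064, -0.0]
ft_force: [0.4, 0.1, -1.4]
width: 21.4
```

Emit:
send_rows(commands=[{"translation":[0.01,-0.1,0],"twist":[0,0,0]},{"translation":[0.02,-0.2,0],"twist":[0,0,0]},{"translation":[0.03,-0.3,0],"twist":[0,0,0]},{"translation":[0.04,-0.4,0],"twist":[0,0,0]},{"translation":[0.05,-0.5,0],"twist":[0,0,0]},{"translation":[0.06,-0.6,0],"twist":[0,0,0]},{"translation":[0.06,-0.7,0],"twist":[0,0,0]},{"translation":[0.06,-0.8,0],"twist":[0,0,0]},{"translation":[0.06,-0.85,0],"twist":[0,0,0]},{"translation":[0.06,-0.86,0],"twist":[0,0,0]}])

```text
t: 12.2
ee_pos: [486.2, -168.3, 414.6]
orientation: [0.694, 3.064, -0.0]
ft_force: [0.7, -0.0, -2.1]
width: 21.2
```

Run:
```python
from h import *
d=snap('wrist','w3');s=snap('scene','s3');t=snap('top','t3')
o=ctrl.get_obs(); print(o['t'],o['ee_pos'],o['ft_force'],o['width'])
f=o['ee_pos']-[0,0,269.7]; print('foot px',w2px(d,f),w2px(s,f),w2px(t,f)); c=[486,-169,105]; print('rim px',w2px(d,c),w2px(s,c),w2px(t,c))
b=lambda x,u,v,w,h,k:cv2.resize(x['img'][v-h:v+h,u-w:u+w,::-1],None,fx=k,fy=k,interpolation=cv2.INTER_CUBIC)
p=w2px(d,c).astype(int); print(p)
A=b(d,320,p[1],100,75,4) if p[1]<405 else None
B=b(s,252,222,40,60,5)
print(A.shape); cv2.imwrite('pics/c3.png',np.hstack([A[:, 150:550],B])); print('A origin',220+150/4,p[1]-75,'B origin',212,162)
```

```text
12.35 [ 486.13302084 -167.50918932  414.63308595] [ 0.29118577 -0.01001838 -1.28945855] 21.419438242596186
foot px [326.74093461 244.77548963] [249.74448892 207.40923212] [406.13614495 252.5354087 ]
rim px [325.14976527 233.16327822] [250.12595437 221.27230438] [404.65609162 254.49372555]
[325 233]
(600, 800, 3)
A origin 257.5 158 B origin 212 162
```

View pics/c3.png

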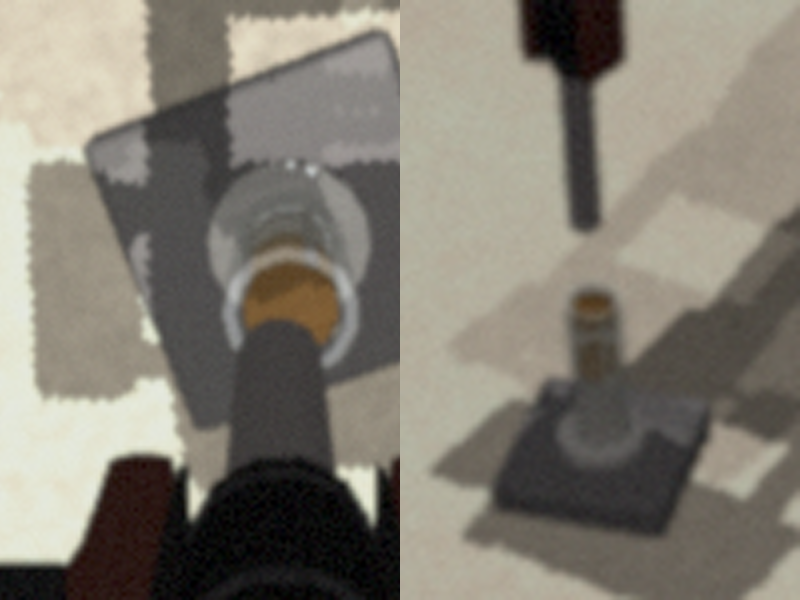

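Run:
```python
from h import *
d=load('w3');s=load('s3')
a=px2w(d,330,236,105);b=px2w(d,328.25,248.2,144.9);print(a,b,a-b)
a=px2w(s,212+(593-400)/5,162+302/5,105);b=px2w(s,212+(585-400)/5,162+220/5,144.9);print(a,b,a-b)
```

```text
[ 489.80512524 -166.48280066  105.        ] [ 488.83533736 -167.62977208  144.9       ] [  0.96978787   1.14697142 -39.9       ]
[ 489.84460037 -167.06041438  105.        ] [ 481.26631421 -170.27826265  144.9       ] [  8.57828616   3.21784828 -39.9       ]
```

Emit:
send_rows(commands=[{"translation":[0.01,0.01,-0.05],"twist":[0,0,0]},{"translation":[0.02,0.015,-0.1],"twist":[0,0,0]},{"translation":[0.02,0.015,-0.15],"twist":[0,0,0]},{"translation":[0.02,0.015,-0.2],"twist":[0,0,0]},{"translation":[0.02,0.015,-0.25],"twist":[0,0,0]},{"translation":[0.02,0.015,-0.3],"twist":[0,0,0]},{"translation":[0.02,0.015,-0.34],"twist":[0,0,0]},{"translation":[0.02,0.015,-0.34],"twist":[0,0,0]},{"translation":[0.02,0.015,-0.34],"twist":[0,0,0]},{"translation":[0.02,0.015,-0.34],"twist":[0,0,0]}])

```text
t: 13.35
ee_pos: [488.3, -166.2, 380.9]
orientation: [0.693, 3.064, -0.0]
ft_force: [-0.2, 0.8, -1.5]
width: 21.8
```

Run:
```python
from h import *
d=snap('wrist','w4');s=snap('scene','s4');t=snap('top','t4')
o=ctrl.get_obs(); print(o['t'],o['ee_pos'],o['ft_force'],o['width'])
f=o['ee_pos']-[0,0,269.7]; p=w2px(d,f); print(p,w2px(s,f)); q=p.astype(int)
b=lambda x,u,v,w,h,k:cv2.resize(x['img'][v-h:v+h,u-w:u+w,::-1],None,fx=k,fy=k,interpolation=cv2.INTER_CUBIC)
A=b(d,q[0],q[1],40,50,6);B=b(s,250,222,16,30,10);print(A.shape,B.shape)
cv2.imwrite('pics/c4.png',cv2.convertScaleAbs(np.hstack([A[:600,:480],B[:600]]),alpha=1.3)); print('A0',q-[40,50],'B0',234,192)
```

```text
13.5 [ 488.24168154 -166.13773629  380.9101977 ] [ 0.69485457 -0.27286355 -1.57653231] 21.746565249268766
[325.78704801 244.99169674] [250.99580797 219.86508704]
(600, 480, 3) (600, 320, 3)
A0 [285 194] B0 234 192
```

View pics/c4.png

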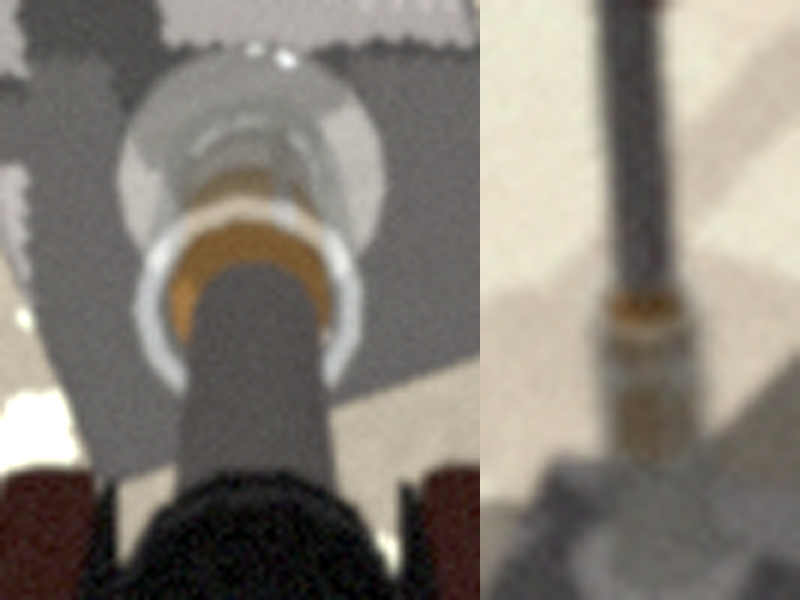

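Emit:
send_rows(commands=[{"translation":[-0.005,0.002,0],"twist":[0,0,0]},{"translation":[-0.01,0.004,-0.01],"twist":[0,0,0]},{"translation":[-0.01,0.004,-0.02],"twist":[0,0,0]},{"translation":[-0.01,0.004,-0.03],"twist":[0,0,0]},{"translation":[-0.01,0.004,-0.04],"twist":[0,0,0]},{"translation":[-0.01,0.004,-0.05],"twist":[0,0,0]},{"translation":[-0.01,0.004,-0.055],"twist":[0,0,0]},{"translation":[-0.01,0.004,-0.06],"twist":[0,0,0]},{"translation":[-0.01,0.004,-0.065],"twist":[0,0,0]},{"translation":[-0.01,0.004,-0.065],"twist":[0,0,0]}])

```text
t: 14.5
ee_pos: [487.2, -165.7, 374.1]
orientation: [-0.693, -3.064, 0.0]
ft_force: [0.0, 0.9, -1.7]
width: 21.5
```

Emit:
send_rows(commands=[{"translation":[0,0,-0.001],"twist":[0,0,0]},{"translation":[0,0,-0.002],"twist":[0,0,0]},{"translation":[0,0,-0.003],"twist":[0,0,0]},{"translation":[0,0,-0.004],"twist":[0,0,0]},{"translation":[0,0,-0.005],"twist":[0,0,0]},{"translation":[0,0,-0.006],"twist":[0,0,0]},{"translation":[0,0,-0.007],"twist":[0,0,0]},{"translation":[0,0,-0.008],"twist":[0,0,0]},{"translation":[0,0,-0.009],"twist":[0,0,0]},{"translation":[0,0,-0.01],"twist":[0,0,0]}])

```text
t: 15.5
ee_pos: [487.2, -165.7, 373.2]
orientation: [0.693, 3.064, -0.0]
ft_force: [-0.4, 0.1, -2.5]
width: 21.5
```

Emit:
send_rows(commands=[{"translation":[0,0,-0.002],"twist":[0,0,0]},{"translation":[0,0,-0.004],"twist":[0,0,0]},{"translation":[0,0,-0.006],"twist":[0,0,0]},{"translation":[0,0,-0.008],"twist":[0,0,0]},{"translation":[0,0,-0.01],"twist":[0,0,0]},{"translation":[0,0,-0.012],"twist":[0,0,0]},{"translation":[0,0,-0.014],"twist":[0,0,0]},{"translation":[0,0,-0.016],"twist":[0,0,0]},{"translation":[0,0,-0.018],"twist":[0,0,0]},{"translation":[0,0,-0.02],"twist":[0,0,0]}])

```text
t: 16.5
ee_pos: [487.2, -165.7, 371.1]
orientation: [-0.693, -3.064, 0.0]
ft_force: [-0.1, -0.1, -1.9]
width: 21.6
```

Emit:
send_rows(commands=[{"translation":[0,0,-0.003],"twist":[0,0,0]},{"translation":[0,0,-0.006],"twist":[0,0,0]},{"translation":[0,0,-0.009],"twist":[0,0,0]},{"translation":[0,0,-0.012],"twist":[0,0,0]},{"translation":[0,0,-0.015],"twist":[0,0,0]},{"translation":[0,0,-0.018],"twist":[0,0,0]},{"translation":[0,0,-0.021],"twist":[0,0,0]},{"translation":[0,0,-0.024],"twist":[0,0,0]},{"translation":[0,0,-0.027],"twist":[0,0,0]},{"translation":[0,0,-0.03],"twist":[0,0,0]}])

```text
t: 17.5
ee_pos: [487.2, -165.7, 368.2]
orientation: [0.693, 3.064, -0.0]
ft_force: [0.4, -0.7, 0.4]
width: 21.4
```

Emit:
send_rows(commands=[{"translation":[0,0,-0.01],"twist":[0,0,0]},{"translation":[0,0,-0.02],"twist":[0,0,0]},{"translation":[0,0,-0.03],"twist":[0,0,0]},{"translation":[0,0,-0.04],"twist":[0,0,0]},{"translation":[0,0,-0.05],"twist":[0,0,0]},{"translation":[0,0,-0.06],"twist":[0,0,0]},{"translation":[0,0,-0.07],"twist":[0,0,0]},{"translation":[0,0,-0.08],"twist":[0,0,0]},{"translation":[0,0,-0.09],"twist":[0,0,0]},{"translation":[0,0,-0.1],"twist":[0,0,0]}])

```text
t: 18.5
ee_pos: [487.2, -165.7, 358.1]
orientation: [0.693, 3.064, -0.0]
ft_force: [-0.5, -0.8, 1.0]
width: 21.6
```

Emit:
send_rows(commands=[{"translation":[0,0,-0.01],"twist":[0,0,0]},{"translation":[0,0,-0.02],"twist":[0,0,0]},{"translation":[0,0,-0.03],"twist":[0,0,0]},{"translation":[0,0,-0.04],"twist":[0,0,0]},{"translation":[0,0,-0.05],"twist":[0,0,0]},{"translation":[0,0,-0.06],"twist":[0,0,0]},{"translation":[0,0,-0.07],"twist":[0,0,0]},{"translation":[0,0,-0.08],"twist":[0,0,0]},{"translation":[0,0,-0.09],"twist":[0,0,0]},{"translation":[0,0,-0.1],"twist":[0,0,0]}])

```text
t: 19.5
ee_pos: [487.4, -165.8, 348.7]
orientation: [0.693, 3.063, -0.0]
ft_force: [-0.3, 0.8, 7.6]
width: 21.3
```

Run:
```python
from h import *
s=snap('scene','s5');d=snap('wrist','w5')
o=ctrl.get_obs(); print(o['t'],o['ee_pos'],o['ft_force'],o['moment'],o['width'])
q=w2px(d,o['ee_pos']-[0,0,269.7]).astype(int); print(q)
b=lambda x,u,v,w,h,k:cv2.resize(x['img'][v-h:v+h,u-w:u+w,::-1],None,fx=k,fy=k,interpolation=cv2.INTER_CUBIC)
A=b(d,q[0],q[1],40,50,6);B=b(s,250,222,16,30,10)
cv2.imwrite('pics/c5.png',cv2.convertScaleAbs(np.hstack([A[:600,:480],B[:600]]),alpha=1.3))
```

```text
19.6 [ 487.40490567 -165.81576463  348.56652666] [ 0.35473243 -0.04018521  4.58351419] [0.06676392 0.05750908 0.02214119] 21.57981566216032
[325 244]
```

View pics/c5.png

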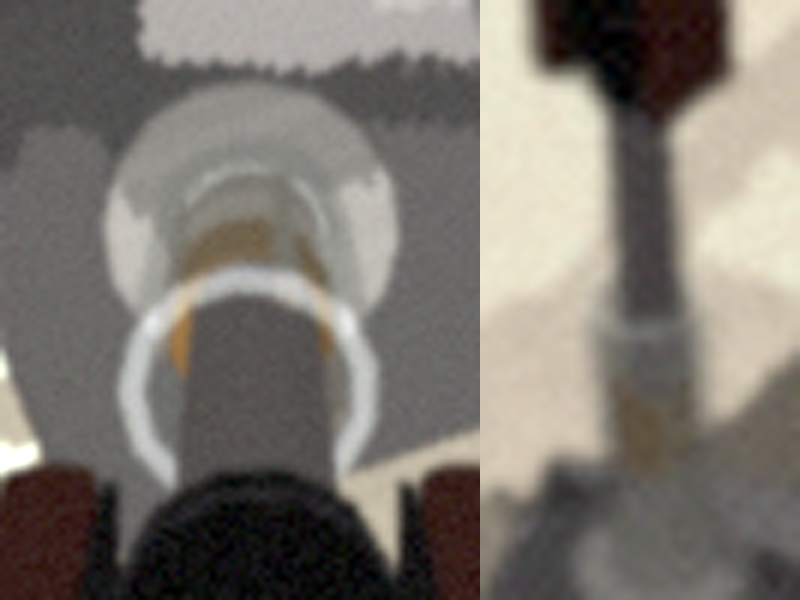

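Emit:
send_rows(commands=[{"translation":[0,0,-0.005],"twist":[0,0,0]},{"translation":[0,0,-0.01],"twist":[0,0,0]},{"translation":[0,0,-0.015],"twist":[0,0,0]},{"translation":[0,0,-0.02],"twist":[0,0,0]},{"translation":[0,0,-0.025],"twist":[0,0,0]},{"translation":[0,0,-0.03],"twist":[0,0,0]},{"translation":[0,0,-0.035],"twist":[0,0,0]},{"translation":[0,0,-0.04],"twist":[0,0,0]},{"translation":[0,0,-0.045],"twist":[0,0,0]},{"translation":[0,0,-0.05],"twist":[0,0,0]}])

```text
t: 20.6
ee_pos: [487.4, -165.8, 343.7]
orientation: [0.693, 3.063, -0.0]
ft_force: [-0.9, 0.8, 6.6]
width: 21.5
```

Emit:
send_rows(commands=[{"translation":[0,0,-0.002],"twist":[0,0,0]},{"translation":[0,0,-0.004],"twist":[0,0,0]},{"translation":[0,0,-0.006],"twist":[0,0,0]},{"translation":[0,0,-0.008],"twist":[0,0,0]},{"translation":[0,0,-0.01],"twist":[0,0,0]},{"translation":[0,0,-0.012],"twist":[0,0,0]},{"translation":[0,0,-0.014],"twist":[0,0,0]},{"translation":[0,0,-0.016],"twist":[0,0,0]},{"translation":[0,0,-0.018],"twist":[0,0,0]},{"translation":[0,0,-0.018],"twist":[0,0,0]}])

```text
t: 21.6
ee_pos: [487.4, -165.8, 341.8]
orientation: [0.693, 3.063, -0.0]
ft_force: [-0.5, 0.1, 6.7]
width: 21.9
```

Emit:
send_rows(commands=[{"translation":[0,0,-0.002],"twist":[0,0,0]},{"translation":[0,0,-0.004],"twist":[0,0,0]},{"translation":[0,0,-0.006],"twist":[0,0,0]},{"translation":[0,0,-0.008],"twist":[0,0,0]},{"translation":[0,0,-0.01],"twist":[0,0,0]},{"translation":[0,0,-0.012],"twist":[0,0,0]},{"translation":[0,0,-0.014],"twist":[0,0,0]},{"translation":[0,0,-0.016],"twist":[0,0,0]},{"translation":[0,0,-0.018],"twist":[0,0,0]},{"translation":[0,0,-0.018],"twist":[0,0,0]}])

```text
t: 22.6
ee_pos: [487.4, -165.8, 340.1]
orientation: [0.693, 3.063, -0.0]
ft_force: [0.0, 1.0, 5.7]
width: 21.7
```

Emit:
send_rows(commands=[{"translation":[0,0,-0.002],"twist":[0,0,0]},{"translation":[0,0,-0.004],"twist":[0,0,0]},{"translation":[0,0,-0.006],"twist":[0,0,0]},{"translation":[0,0,-0.008],"twist":[0,0,0]},{"translation":[0,0,-0.01],"twist":[0,0,0]},{"translation":[0,0,-0.012],"twist":[0,0,0]},{"translation":[0,0,-0.014],"twist":[0,0,0]},{"translation":[0,0,-0.016],"twist":[0,0,0]},{"translation":[0,0,-0.018],"twist":[0,0,0]},{"translation":[0,0,-0.018],"twist":[0,0,0]}])

```text
t: 23.6
ee_pos: [487.4, -165.8, 338.3]
orientation: [0.693, 3.063, -0.0]
ft_force: [-0.9, 0.6, 5.9]
width: 21.9
```

Emit:
send_rows(commands=[{"translation":[0,0,-0.002],"twist":[0,0,0]},{"translation":[0,0,-0.004],"twist":[0,0,0]},{"translation":[0,0,-0.006],"twist":[0,0,0]},{"translation":[0,0,-0.008],"twist":[0,0,0]},{"translation":[0,0,-0.01],"twist":[0,0,0]},{"translation":[0,0,-0.012],"twist":[0,0,0]},{"translation":[0,0,-0.014],"twist":[0,0,0]},{"translation":[0,0,-0.016],"twist":[0,0,0]},{"translation":[0,0,-0.018],"twist":[0,0,0]},{"translation":[0,0,-0.018],"twist":[0,0,0]}])

```text
t: 24.6
ee_pos: [487.4, -165.8, 336.4]
orientation: [0.693, 3.063, -0.0]
ft_force: [-0.3, 0.6, 5.6]
width: 21.7
```

Emit:
send_rows(commands=[{"translation":[0,0,-0.002],"twist":[0,0,0]},{"translation":[0,0,-0.004],"twist":[0,0,0]},{"translation":[0,0,-0.006],"twist":[0,0,0]},{"translation":[0,0,-0.008],"twist":[0,0,0]},{"translation":[0,0,-0.01],"twist":[0,0,0]},{"translation":[0,0,-0.012],"twist":[0,0,0]},{"translation":[0,0,-0.014],"twist":[0,0,0]},{"translation":[0,0,-0.016],"twist":[0,0,0]},{"translation":[0,0,-0.018],"twist":[0,0,0]},{"translation":[0,0,-0.018],"twist":[0,0,0]}])

```text
t: 25.6
ee_pos: [487.4, -165.8, 334.6]
orientation: [0.693, 3.063, -0.0]
ft_force: [-0.9, 0.4, 5.8]
width: 21.5
```

Emit:
send_rows(commands=[{"translation":[0,0,-0.002],"twist":[0,0,0]},{"translation":[0,0,-0.004],"twist":[0,0,0]},{"translation":[0,0,-0.006],"twist":[0,0,0]},{"translation":[0,0,-0.008],"twist":[0,0,0]},{"translation":[0,0,-0.01],"twist":[0,0,0]},{"translation":[0,0,-0.012],"twist":[0,0,0]},{"translation":[0,0,-0.014],"twist":[0,0,0]},{"translation":[0,0,-0.016],"twist":[0,0,0]},{"translation":[0,0,-0.018],"twist":[0,0,0]},{"translation":[0,0,-0.02],"twist":[0,0,0]}])

```text
t: 26.6
ee_pos: [487.4, -165.8, 332.7]
orientation: [0.693, 3.063, -0.0]
ft_force: [-0.1, 0.5, 5.8]
width: 21.4
```

Emit:
send_rows(commands=[{"translation":[0,0,-0.002],"twist":[0,0,0]},{"translation":[0,0,-0.004],"twist":[0,0,0]},{"translation":[0,0,-0.006],"twist":[0,0,0]},{"translation":[0,0,-0.008],"twist":[0,0,0]},{"translation":[0,0,-0.01],"twist":[0,0,0]},{"translation":[0,0,-0.012],"twist":[0,0,0]},{"translation":[0,0,-0.014],"twist":[0,0,0]},{"translation":[0,0,-0.016],"twist":[0,0,0]},{"translation":[0,0,-0.018],"twist":[0,0,0]},{"translation":[0,0,-0.02],"twist":[0,0,0]}])

```text
t: 27.6
ee_pos: [487.6, -165.9, 331.2]
orientation: [0.693, 3.063, -0.0]
ft_force: [-1.7, 0.4, 13.0]
width: 21.6
```

Emit:
send_rows(commands=[{"translation":[0,0,-0.001],"twist":[0,0,0]},{"translation":[0,0,-0.002],"twist":[0,0,0]},{"translation":[0,0,-0.003],"twist":[0,0,0]},{"translation":[0,0,-0.004],"twist":[0,0,0]},{"translation":[0,0,-0.005],"twist":[0,0,0]},{"translation":[0,0,-0.006],"twist":[0,0,0]},{"translation":[0,0,-0.007],"twist":[0,0,0]},{"translation":[0,0,-0.007],"twist":[0,0,0]},{"translation":[0,0,-0.007],"twist":[0,0,0]},{"translation":[0,0,-0.007],"twist":[0,0,0]}])

```text
t: 28.6
ee_pos: [487.7, -166.0, 331.0]
orientation: [0.692, 3.062, -0.001]
ft_force: [-3.5, -0.5, 15.2]
width: 21.6
```

Emit:
send_rows(commands=[{"translation":[0,0,-0.002],"twist":[0,0,0]},{"translation":[0,0,-0.004],"twist":[0,0,0]},{"translation":[0,0,-0.006],"twist":[0,0,0]},{"translation":[0,0,-0.008],"twist":[0,0,0]},{"translation":[0,0,-0.008],"twist":[0,0,0]},{"translation":[0,0,-0.008],"twist":[0,0,0]},{"translation":[0,0,-0.008],"twist":[0,0,0]},{"translation":[0,0,-0.008],"twist":[0,0,0]},{"translation":[0,0,-0.008],"twist":[0,0,0]},{"translation":[0,0,-0.008],"twist":[0,0,0]}])

```text
t: 29.6
ee_pos: [487.8, -166.0, 330.7]
orientation: [0.692, 3.062, -0.001]
ft_force: [-2.6, 0.1, 18.9]
width: 21.4
```

Run:
```python
from h import *
for i in range(4):
    o=ctrl.get_obs(); print(o['t'],o['ee_pos'],o['ft_force'],o['moment'],o['width'])
```

```text
29.6 [ 487.79213212 -166.04432772  330.6673593 ] [-2.56143222  0.09652373 18.89128118] [ 0.15129411  1.01536287 -0.01799064] 21.358054345776623
29.6 [ 487.79213212 -166.04432772  330.6673593 ] [-2.56143222  0.09652373 18.89128118] [ 0.15129411  1.01536287 -0.01799064] 21.358054345776623
29.6 [ 487.79213212 -166.04432772  330.6673593 ] [-2.56143222  0.09652373 18.89128118] [ 0.15129411  1.01536287 -0.01799064] 21.358054345776623
29.6 [ 487.79213212 -166.04432772  330.6673593 ] [-2.56143222  0.09652373 18.89128118] [ 0.15129411  1.01536287 -0.01799064] 21.358054345776623
```

Emit:
send_rows(commands=[{"translation":[0,0,-0.002],"twist":[0,0,0]},{"translation":[0,0,-0.004],"twist":[0,0,0]},{"translation":[0,0,-0.005],"twist":[0,0,0]},{"translation":[0,0,-0.005],"twist":[0,0,0]},{"translation":[0,0,-0.005],"twist":[0,0,0]},{"translation":[0,0,-0.005],"twist":[0,0,0]},{"translation":[0,0,-0.005],"twist":[0,0,0]},{"translation":[0,0,-0.005],"twist":[0,0,0]},{"translation":[0,0,-0.005],"twist":[0,0,0]},{"translation":[0,0,-0.005],"twist":[0,0,0]}])

```text
t: 30.6
ee_pos: [488.0, -166.2, 330.5]
orientation: [0.692, 3.061, -0.001]
ft_force: [-3.3, -0.6, 22.2]
width: 21.6
```

Emit:
send_rows(commands=[{"translation":[0,0,0.01],"twist":[0,0,0]},{"translation":[0,0,0.04],"twist":[0,0,0]},{"translation":[0,0,0.12],"twist":[0,0,0]},{"translation":[0,0,0.22],"twist":[0,0,0]},{"translation":[0,0,0.32],"twist":[0,0,0]},{"translation":[0,0,0.42],"twist":[0,0,0]},{"translation":[0,0,0.52],"twist":[0,0,0]},{"translation":[0,0,0.62],"twist":[0,0,0]},{"translation":[0,0,0.72],"twist":[0,0,0]},{"translation":[0,0,0.8],"twist":[0,0,0]}])

```text
t: 31.6
ee_pos: [487.2, -165.7, 409.2]
orientation: [0.693, 3.064, -0.0]
ft_force: [-0.2, -0.6, -1.9]
width: 21.6
```

Run:
```python
from h import *
d=snap('wrist','w6');s=snap('scene','s6')
o=ctrl.get_obs(); print(o['t'],o['ee_pos'],o['ft_force'],o['width'])
p=w2px(d,o['ee_pos']-[0,0,269.7]); print(p,w2px(s,o['ee_pos']-[0,0,269.7])); q=p.astype(int)
b=lambda x,u,v,w,h,k:cv2.resize(x['img'][v-h:v+h,u-w:u+w,::-1],None,fx=k,fy=k,interpolation=cv2.INTER_CUBIC)
A=b(d,q[0],q[1],40,50,6);B=b(s,250,222,16,30,10)
cv2.imwrite('pics/c6.png',cv2.convertScaleAbs(np.hstack([A[:600,:480],B[:600]]),alpha=1.3)); print('A0',q-[40,50])
```

```text
31.7 [ 487.48458641 -165.81686999  409.49535071] [ 0.71632975 -0.45198329 -1.64842793] 21.370858896421826
[325.75674506 245.63953164] [250.4895416  209.67137815]
A0 [285 195]
```

View pics/c6.png

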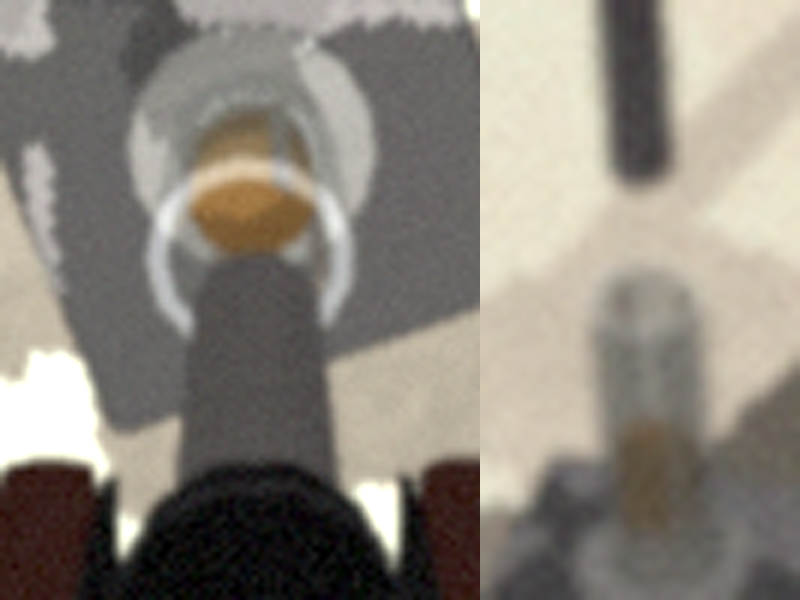

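Emit:
send_rows(commands=[{"translation":[0,0.05,0],"twist":[0,0,0]},{"translation":[0,0.15,0],"twist":[0,0,0]},{"translation":[0,0.25,0],"twist":[0,0,0]},{"translation":[0,0.35,0],"twist":[0,0,0]},{"translation":[0,0.45,0],"twist":[0,0,0]},{"translation":[0,0.55,0],"twist":[0,0,0]},{"translation":[0,0.65,0],"twist":[0,0,0]},{"translation":[0,0.75,0],"twist":[0,0,0]},{"translation":[0,0.87,0],"twist":[0,0,0]},{"translation":[0,1,0],"twist":[0,0,0]}])

```text
t: 32.7
ee_pos: [487.2, -64.8, 408.2]
orientation: [-0.693, -3.064, -0.0]
ft_force: [-0.3, 0.3, -1.4]
width: 21.6
```

Emit:
send_rows(commands=[{"translation":[0,0.1,0],"twist":[0,0,0]},{"translation":[0,0.2,0],"twist":[0,0,0]},{"translation":[0,0.3,0],"twist":[0,0,0]},{"translation":[0,0.4,0],"twist":[0,0,0]},{"translation":[0,0.5,0],"twist":[0,0,0]},{"translation":[0,0.6,0],"twist":[0,0,0]},{"translation":[0,0.7,0],"twist":[0,0,0]},{"translation":[0,0.8,0],"twist":[0,0,0]},{"translation":[0,0.9,0],"twist":[0,0,0]},{"translation":[0,1,0],"twist":[0,0,0]}])

```text
t: 33.7
ee_pos: [487.2, 35.1, 408.2]
orientation: [-0.693, -3.064, 0.0]
ft_force: [0.2, 0.8, -2.5]
width: 21.2
```

Emit:
send_rows(commands=[{"translation":[0,0.1,0],"twist":[0,0,0]},{"translation":[-0.01,0.2,0],"twist":[0,0,0]},{"translation":[-0.02,0.3,0],"twist":[0,0,0]},{"translation":[-0.03,0.4,0],"twist":[0,0,0]},{"translation":[-0.04,0.5,0],"twist":[0,0,0]},{"translation":[-0.05,0.6,0],"twist":[0,0,0]},{"translation":[-0.06,0.7,0],"twist":[0,0,0]},{"translation":[-0.07,0.8,0],"twist":[0,0,0]},{"translation":[-0.07,0.9,0],"twist":[0,0,0]},{"translation":[-0.07,1,0],"twist":[0,0,0]}])

```text
t: 34.7
ee_pos: [480.2, 135.1, 408.2]
orientation: [0.693, 3.064, -0.0]
ft_force: [0.3, 0.6, -1.6]
width: 21.7
```

Emit:
send_rows(commands=[{"translation":[0,0.1,0],"twist":[0,0,0]},{"translation":[0,0.2,0],"twist":[0,0,0]},{"translation":[0,0.3,0],"twist":[0,0,0]},{"translation":[0,0.4,0],"twist":[0,0,0]},{"translation":[0,0.5,0],"twist":[0,0,0]},{"translation":[0,0.6,0],"twist":[0,0,0]},{"translation":[0,0.7,0],"twist":[0,0,0]},{"translation":[0,0.8,0],"twist":[0,0,0]},{"translation":[0,0.84,0],"twist":[0,0,0]},{"translation":[0,0.84,0],"twist":[0,0,0]}])

```text
t: 35.7
ee_pos: [480.2, 218.9, 408.1]
orientation: [-0.692, -3.064, 0.0]
ft_force: [0.7, 0.2, -1.1]
width: 21.7
```

Run:
```python
from h import *
o=ctrl.get_obs(); print(o['t'],o['ee_pos'],o['ft_force'],o['width'])
```

```text
35.7 [480.15920936 218.86555566 408.11866151] [ 0.72104536  0.16061008 -1.14843205] 21.722705870568227
```

Emit:
send_rows(commands=[{"translation":[0,0,-0.08],"twist":[0,0,0]},{"translation":[0,0,-0.18],"twist":[0,0,0]},{"translation":[0,0,-0.28],"twist":[0,0,0]},{"translation":[0,0,-0.38],"twist":[0,0,0]},{"translation":[0,0,-0.48],"twist":[0,0,0]},{"translation":[0,0,-0.58],"twist":[0,0,0]},{"translation":[0,0,-0.68],"twist":[0,0,0]},{"translation":[0,0,-0.78],"twist":[0,0,0]},{"translation":[0,0,-0.84],"twist":[0,0,0]},{"translation":[0,0,-0.85],"twist":[0,0,0]}])

```text
t: 36.7
ee_pos: [480.0, 218.2, 322.2]
orientation: [-0.693, -3.063, 0.001]
ft_force: [0.6, -0.6, -1.9]
width: 21.5
```

Emit:
send_rows(commands=[{"translation":[0,0,-0.01],"twist":[0,0,0]},{"translation":[0,0,-0.02],"twist":[0,0,0]},{"translation":[0,0,-0.03],"twist":[0,0,0]},{"translation":[0,0,-0.035],"twist":[0,0,0]},{"translation":[0,0,-0.04],"twist":[0,0,0]},{"translation":[0,0,-0.045],"twist":[0,0,0]},{"translation":[0,0,-0.05],"twist":[0,0,0]},{"translation":[0,0,-0.055],"twist":[0,0,0]},{"translation":[0,0,-0.06],"twist":[0,0,0]},{"translation":[0,0,-0.065],"twist":[0,0,0]}])

```text
t: 37.7
ee_pos: [480.2, 218.3, 316.6]
orientation: [-0.693, -3.064, 0.0]
ft_force: [-0.2, 0.2, -1.4]
width: 21.6
```

Emit:
send_rows(commands=[{"translation":[0,0,-0.03],"twist":[0,0,0]},{"translation":[0,0,-0.06],"twist":[0,0,0]},{"translation":[0,0,-0.1],"twist":[0,0,0]},{"translation":[0,0,-0.14],"twist":[0,0,0]},{"translation":[0,0,-0.18],"twist":[0,0,0]},{"translation":[0,0,-0.22],"twist":[0,0,0]},{"translation":[0,0,-0.26],"twist":[0,0,0]},{"translation":[0,0,-0.3],"twist":[0,0,0]},{"translation":[0,0,-0.33],"twist":[0,0,0]},{"translation":[0,0,-0.34],"twist":[0,0,0]}])

```text
t: 38.7
ee_pos: [480.1, 218.2, 282.2]
orientation: [-0.693, -3.064, 0.001]
ft_force: [0.8, -0.5, -2.0]
width: 21.6
```

Emit:
send_rows(commands=[{"translation":[0,0,-0.003],"twist":[0,0,0]},{"translation":[0,0,-0.006],"twist":[0,0,0]},{"translation":[0,0,-0.009],"twist":[0,0,0]},{"translation":[0,0,-0.012],"twist":[0,0,0]},{"translation":[0,0,-0.015],"twist":[0,0,0]},{"translation":[0,0,-0.018],"twist":[0,0,0]},{"translation":[0,0,-0.021],"twist":[0,0,0]},{"translation":[0,0,-0.024],"twist":[0,0,0]},{"translation":[0,0,-0.025],"twist":[0,0,0]},{"translation":[0,0,-0.025],"twist":[0,0,0]}])

```text
t: 39.7
ee_pos: [480.2, 218.3, 280.1]
orientation: [-0.693, -3.064, 0.0]
ft_force: [-0.0, 1.5, -0.8]
width: 21.7
```

Emit:
send_rows(commands=[{"translation":[0,0,-0.001],"twist":[0,0,0]},{"translation":[0,0,-0.002],"twist":[0,0,0]},{"translation":[0,0,-0.003],"twist":[0,0,0]},{"translation":[0,0,-0.004],"twist":[0,0,0]},{"translation":[0,0,-0.005],"twist":[0,0,0]},{"translation":[0,0,-0.006],"twist":[0,0,0]},{"translation":[0,0,-0.006],"twist":[0,0,0]},{"translation":[0,0,-0.006],"twist":[0,0,0]},{"translation":[0,0,-0.006],"twist":[0,0,0]},{"translation":[0,0,-0.006],"twist":[0,0,0]}])

```text
t: 40.7
ee_pos: [480.2, 218.3, 279.6]
orientation: [-0.693, -3.064, 0.0]
ft_force: [0.4, 0.2, -1.0]
width: 21.9
```

Emit:
send_rows(commands=[{"translation":[0,0,-0.001],"twist":[0,0,0]},{"translation":[0,0,-0.002],"twist":[0,0,0]},{"translation":[0,0,-0.003],"twist":[0,0,0]},{"translation":[0,0,-0.004],"twist":[0,0,0]},{"translation":[0,0,-0.005],"twist":[0,0,0]},{"translation":[0,0,-0.006],"twist":[0,0,0]},{"translation":[0,0,-0.006],"twist":[0,0,0]},{"translation":[0,0,-0.006],"twist":[0,0,0]},{"translation":[0,0,-0.006],"twist":[0,0,0]},{"translation":[0,0,-0.006],"twist":[0,0,0]}])

```text
t: 41.7
ee_pos: [480.3, 218.3, 279.5]
orientation: [0.693, 3.064, 0.0]
ft_force: [-1.7, -0.6, 6.7]
width: 21.7
```

Bottom felt (+8 N). I'll release and rise.

Emit:
send_rows(commands=[{"translation":[0,0,0.006],"twist":[0,0,0]},{"translation":[0,0,0.006],"twist":[0,0,0]},{"translation":[0,0,0.006],"twist":[0,0,0]},{"translation":[0,0,0.006],"twist":[0,0,0]},{"translation":[0,0,0.006],"twist":[0,0,0]},{"translation":[0,0,0.006],"twist":[0,0,0]},{"translation":[0,0,0.006],"twist":[0,0,0]},{"translation":[0,0,0.006],"twist":[0,0,0]},{"translation":[0,0,0.006],"twist":[0,0,0]},{"translation":[0,0,0.006],"twist":[0,0,0]}], grip=-1)

```text
t: 42.7
ee_pos: [480.2, 218.3, 279.6]
orientation: [0.693, 3.064, 0.0]
ft_force: [-0.2, -0.5, -0.4]
width: 87.6
```

Emit:
send_rows(commands=[{"translation":[0,0,0.04],"twist":[0,0,0]},{"translation":[0,0,0.1],"twist":[0,0,0]},{"translation":[0,0,0.2],"twist":[0,0,0]},{"translation":[0,0,0.3],"twist":[0,0,0]},{"translation":[0,0,0.4],"twist":[0,0,0]},{"translation":[0,0,0.5],"twist":[0,0,0]},{"translation":[0,0,0.6],"twist":[0,0,0]},{"translation":[0,0,0.7],"twist":[0,0,0]},{"translation":[0,0,0.8],"twist":[0,0,0]},{"translation":[0,0,0.9],"twist":[0,0,0]}])

```text
t: 43.7
ee_pos: [480.2, 218.3, 370.4]
orientation: [-0.693, -3.064, -0.0]
ft_force: [-0.1, 0.4, -0.1]
width: 87.8
```

Emit:
send_rows(commands=[{"translation":[0,0,0.1],"twist":[0,0,0]},{"translation":[0,0,0.2],"twist":[0,0,0]},{"translation":[0,0,0.3],"twist":[0,0,0]},{"translation":[0,0,0.35],"twist":[0,0,0]},{"translation":[0,0,0.35],"twist":[0,0,0]},{"translation":[0,0,0.35],"twist":[0,0,0]},{"translation":[0,0,0.35],"twist":[0,0,0]},{"translation":[0,0,0.35],"twist":[0,0,0]},{"translation":[0,0,0.35],"twist":[0,0,0]},{"translation":[0,0,0.35],"twist":[0,0,0]}])

```text
t: 44.7
ee_pos: [480.2, 218.3, 404.3]
orientation: [-0.693, -3.064, 0.0]
ft_force: [0.4, -0.8, 0.9]
width: 87.8
```

Run:
```python
from h import *
d=snap('wrist','w7');s=snap('scene','s7')
o=ctrl.get_obs(); print(o['t'],o['ee_pos'],o['ft_force'],o['width'])
i=cv2.convertScaleAbs(d['img'][160:310,260:420,::-1],alpha=2.5,beta=20)
A=cv2.resize(i,(400,375),interpolation=cv2.INTER_CUBIC)
B=cv2.resize(s['img'][170:290,370:498,::-1],(400,375),interpolation=cv2.INTER_CUBIC)
cv2.imwrite('pics/c7.png',np.hstack([A,B]))
```

```text
44.8 [480.20337353 218.27892719 404.46303104] [ 0.11341042 -0.74576601 -0.24741496] 88.08430939151849
```

View pics/c7.png

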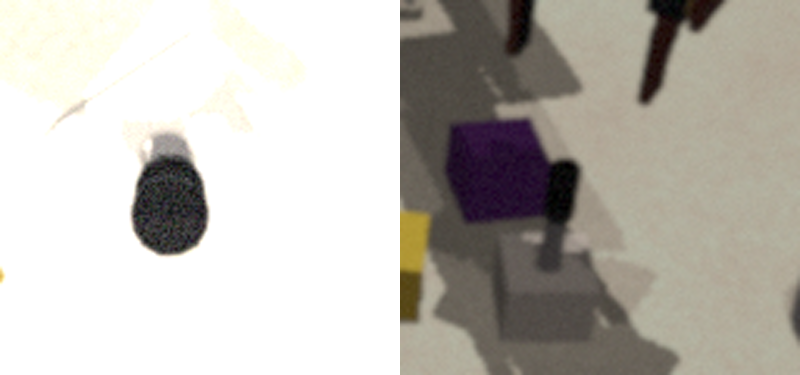

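The rod stands upright and fully down in the white stand, looking as it did at the start, and the gripper is clear.

```bash
python3 -c "
from workcell import ctrl
print(ctrl.close_job())"
```

```text
the job is handed in; nothing more can be done
None
```

The job is done and handed in at about 45 s. I took the rod from the white stand and pushed both frits down together. I then leaned on the stack and put the rod back in its stand.

- **Pushing:** the drag was about 7 to 9 N, and the force began to rise with the foot about 61 mm above the bench.
- **Pressing:** over about 2 s the force on the frits rose from roughly 17 to 24 N. The highest reading was 22.2 N at the wrist, plus about 1.8 N for the rod's weight. I only saw forces at the end of each one-second move.
- **Frits:** the picture after lifting shows both frits stacked low in the tube. I did not measure their final height directly.
- **Rod:** I felt the hole's bottom at about 8 N, at the same height as when I gripped it (279.5 mm against 279.7 mm). The last picture shows it upright, with the gripper open and clear.
- **Bystanders:** nothing suggested they were touched, but I took no final picture of all of them.

Two readings disagreed:
- **Column position:** the scene and wrist cameras differed by several mm on where the column is relative to the rod. I went mainly by the wrist view, and the foot entered without touching the rim.
- **Stiffness:** while pressing, the force rose by about 11 to 12 N per mm instead of the stated 25. The drag had already passed and the force kept climbing, so I put this down to give in the arm.

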